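# Press a hinge pin home with the bench-mounted locking clamp

### The job

Press the pin of the brass hinge home: set the hinge whose pin head still stands out down into the slot of the wooden nest, between the pads of the bench-mounted locking clamp, and squeeze the moving handle towards the fixed one until the clamp goes over centre and stays locked by itself with your hand off it. Then pull the release lever in towards the fixed handle so that the clamp springs open again, and leave the finished hinge standing in the nest, clear of everything. Go on through the rising load but do not force the handle or the lever against its stop, and leave the other things on the bench where they lie.

Things in the scene. Friction and masses are not known exactly. Their poses are not given: they have to be found in the camera images.
- clamp: Steel locking C-clamp, 300 mm long, lying flat on a dark 250x104 mm plate screwed to the bench. Origin on the bench under the jaw pivot. Its frame: +y to the jaws (handles run to -y), +x from the moving side to the fixed side (away from the robot at yaw 0). Fixed handle bar: x 1 to 17, y -34 to -172, z 61 to 79 mm; on top nothing is higher than 81 mm.
- nest (a point): Centre of the slot's floor in the brown wooden nest under the jaw gap, at clamp (0.5, 95, 34) mm, axes as clamp. Slot along x, 56 mm long, 13 mm wide, open at both ends, 18 mm deep below the nest's bevelled top at z 52. A hinge set down here with its pin head towards the moving pad (-x) is clear of both pads. Pads 19 mm round, centre z 70: face of the fixed one at x +27, of the open moving one at about x -36.
- handle: Moving handle (robot's side at yaw 0): bar 15 mm wide, z 61 to 79 mm, swings level, nearly parallel to the fixed handle when locked. Origin at the knee pin, not on the grip. Sprung open. Load at handle_push: 3 to 5 N at first, then about 10 N to press the pin, then a hump of 9 to 17 N (it differs each time) before dead centre; there the load falls to nothing and the handle snaps to its hard stop.
- handle_push (a point): Middle of the moving handle's outer face, the place to squeeze, z 70 mm. In the clamp frame about (-56, -107) mm when open. It travels some 20 to 35 mm towards clamp +x; the real load begins after the first 8. How far it must go shows only in the load: rising, gone, hard stop. Past dead centre it then stays in by itself, otherwise the spring throws it back out. Push with a closed gripper or one finger; 30 mm of free room outside it.
- lever_push (a point): Outer face of the release lever's paddle, the black tail beyond the end of the moving handle, 24 mm long, 16 mm high, z 70 mm. In the clamp frame about (-79, -185) mm with the clamp open; y is about the same locked. With the clamp locked, pushing it 10 to 18 mm towards +x (5 to 12 N) pops the clamp open; it follows your finger back out as you withdraw towards -x.
- release (a joint): Release lever against its handle, rad: 0 at rest, about 0.15 to 0.3 when the clamp pops, stop at 0.4. Sprung back to 0.
- hinge: Folded brass hinge, 130 g, standing in a groove of the rack, leaves down. Origin under its middle; x along the knuckle, pin head towards -x; z up. Leaves 44 x 10 mm, 30 mm high; on top the knuckle, 14 mm thick, 44 mm long, axis at z 36: grip it across y. Pin head 12 mm round, its outer face 31 mm from the origin (25 when home).
- hinge_pin (a joint): How far the pin has been pressed in, m: 0 at the start, 0.006 home (head against the knuckle). Tight: about 9 N.
- rack: Pale wooden block 64 (x) x 130 (y) x 30 mm with two grooves along x at y -30 and +30 mm, 13 mm wide, floor at z 12; the hinge stands in one, the spare in the other. Origin under its middle. Fixed.
- spare: A second hinge of the same make, finished: its pin head lies flat on the knuckle. Leave it in its groove.
- file: File with wooden handle, 210 mm, lying.
- ring: Small brass ring, 23 mm.
- pliers: Flat pliers with black grips, 125 mm.
- brick: Soldering brick, 125 x 65 x 55 mm.
- bits: White plastic box of brass bits, 90 x 120 x 22 mm.
There are look-alikes about, which are no part of the job. What is shaped like the hinge but green is not meant.

How it is judged:
By the outcome, as a careful person would: the job done as asked, in the order asked, and still so for the second after the job is handed in, with the robot touching nothing.
It also fails if it takes over 72 s, if anything falls off the work surface, if the arm or the gripper's body presses on something with over 40 N, if the wrist force passes 120 N, or if a joint passes its speed limit or range.

### The arm

A 7-joint arm with a two-finger parallel gripper is mounted at the origin on the work surface. World frame = base frame: x ahead of the robot, y to its left, z up, the work surface at z = 0. Lengths are in m, angles in degrees, forces in N, time in s.
With the tool pointing down it reaches from about 0.425 to 0.875 m from the base axis. Payload 4.7 kg.
Tool frame: the origin (TCP) lies midway between the tips of the shut fingers; the grasp point (between the pads) lies env.grip_point_offset behind it (env.grip_point_offset is the distance from the TCP to the grasp point, in m); z points along the fingers, y is the line along which they close (so a half turn about z gives the same grasp; the last joint's range is limited). The gripper opens to 87 mm and grips with 3 to 60 N. Pads are 19 mm wide; open, the fingers measure 117 mm over their backs; the gripper's body (75 mm by 190 mm) begins 51 mm behind the grasp point.
Start: joints at [-70.239, 18.392, -4.016, 83.108, 1.295, 78.541, -3.26], TCP at [0.211, 0.615, 0.223] pointing down, gripper open.
Joint ranges: [-163.93, 163.93], [-17.29, 119.83], [-79.2, 71.16], [3.27, 140.29], [-89.18, 269.18], [5.43, 117.66], [-154.24, 154.24]. Speed limits (degrees/s): [147.25, 147.25, 180, 180, 180, 180, 180].

### API

Orientations are given as [roll, pitch, yaw] about the fixed x, y, z axes, in that order (R = Rz(yaw) Ry(pitch) Rx(roll)).
In Python, from cell import env gives the robot as it stands.
- The arm moves only by the shell command python3 -m creep 'ROWS' [FORCE]. ROWS is a JSON object of lists of equal length, an entry for each row: "translation": the shift along the tool's x, y, z in units of 0.08 m (1.0 is 0.08 m), a list of three; "turn": the turn, a rotation vector about the tool's x, y, z in units of 180 degrees (1.0 is 180 degrees), a list of three; "grip": the opening, from 0 (shut) to 1 (fully open). In form: {"translation": [[x, y, z], ...], "turn": [[ax, ay, az], ...], "grip": [grip, ...]}. A call has 1 to 5 rows; each row shifts and turns the commanded pose from where the row before left it, along the tool's axes as they then stand; what a row does not reach is not made up. A row lasts 1/8 s, in which the tool goes at most 62.5 mm and 10.7 degrees, less where a joint would pass 70% of its speed; a pose out of reach is approached as far as the arm can. A call with a number of a shift or a turn outside -1 to 1 is refused whole. A call with a gripper value outside its range is refused whole. The fingers move at their own pace and stop on an object; FORCE is the grip in N (left out, the last holds). Time passes only in rows, so rows that do not move let the fingers close. It gives the time, the measured TCP pose, the force, the opening and the grip force at its end, in the units of the state.
- env.get_obs(): the state, without advancing time (a new reading comes with each control period).
- env.read_camera(name): name is "side" or "top"; returns a dict with "frame" (400x640x3 uint8, red, green, blue), "z_map" (400x640 float32, m along the optical axis (not along the pixel's ray), 0 where there is no reading), "K" (3x3 intrinsics, pixels), "rvec" (rotation vector, rad) and "tvec" (3), from world to camera coordinates, as OpenCV has them. Camera axes: x right, y down, z forward; pixel columns grow to the right and rows downward; lengths in m; the calibration is good to about 2 mm. A picture is of the moment at which its call begins.
- env.sign_off(): hands the job in; it is judged then, once.
The state is a dict: "time_s": time; "qpos": joint angles; "joint_velocities": joint speeds; "effort": joint torques, N m; "tool_pos": TCP position; "tool_rot": TCP orientation; "force": force on the tool from outside, world axes, zero at the start; "wrist_torque": the same for the moment, N m; "grip_width": finger opening in m; "grasp_force": force on a finger pad.
Only numpy, scipy, OpenCV 4.12 (cv2) and the standard library are available. Lean on these libraries where they do the work, as an engineer would, in place of code of your own. Each camera call takes 0.05 s, during which the arm holds its last target. There are 200 camera calls.

## Working session

There is one attempt and no reset: what is moved stays moved. The work goes in short steps, Python scripts to look and compute and a shell command to move; the robot and the scene stay as the last step left them, time stands still between calls to the robot, and variables do not carry over. Pictures are saved under pics/ and viewed, at most 10 in all, crops included, and the job is handed in when it is done.

```bash
ls; mkdir -p pics; cat > h.py <<'E'
import numpy as np, cv2
from cell import env
def cam(n):
    c=env.read_camera(n); c['R']=cv2.Rodrigues(np.array(c['rvec'],float))[0]; c['t']=np.array(c['tvec'],float).ravel(); return c
def cloud(c):
    z=c['z_map']; v,u=np.mgrid[:z.shape[0],:z.shape[1]]; K=c['K']
    P=np.stack([(u-K[0,2])/K[0,0]*z,(v-K[1,2])/K[1,1]*z,z],-1)
    W=(P-c['t'])@c['R']; W[z==0]=np.nan; return W
def ray(c,u,v,h):
    d=c['R'].T@np.linalg.solve(c['K'],[u,v,1]); o=-c['R'].T@c['t']; return o+d*(h-o[2])/d[2]
E
python3 - <<'E'
from h import *
for n in('top','side'):
    c=cam(n); cv2.imwrite(f'pics/{n}0.png',c['frame'][...,::-1]); np.savez(f'{n}0.npz',**c)
    print(n,c['K'][0,0],-c['R'].T@c['t'],c['R'][2])
s=env.get_obs(); print(s); print(env.grip_point_offset)
E
```

```text
pics
top 413.2039601274024 [0.45522892 0.06115641 1.18454967] [ 0.09577273 -0.02527319 -0.99508233]
side 385.794376863227 [ 0.14394908 -0.64950362  0.5598751 ] [ 0.45471929  0.72806334 -0.51298552]
{'time_s': 0.1, 'qpos': array([-70.23820007,  18.43686269,  -4.01830234,  83.16884531,
         1.29635729,  78.54160892,  -3.25987318]), 'joint_velocities': array([-0.03857633, -0.14637132, -0.02664157, -0.10994123,  0.00623683,
        0.08496363,  0.04383108]), 'effort': array([-2.06326563e-04, -4.92567480e+01, -4.05678246e-01, -3.13400495e+01,
       -6.40712189e-02,  3.94926360e-02,  7.39153302e-05]), 'tool_pos': array([0.21098647, 0.61426624, 0.22153987]), 'tool_rot': array([-1.79898006e+02,  5.97528405e-03,  1.61050848e+02]), 'force': array([ 0.03501718, -0.47814131, -0.56412035]), 'wrist_torque': array([ 0.01285291, -0.0135636 ,  0.03076627]), 'grasp_force': 0.0, 'grip_width': 0.08706421041745196}
0.0187
```

View pics/top0.png

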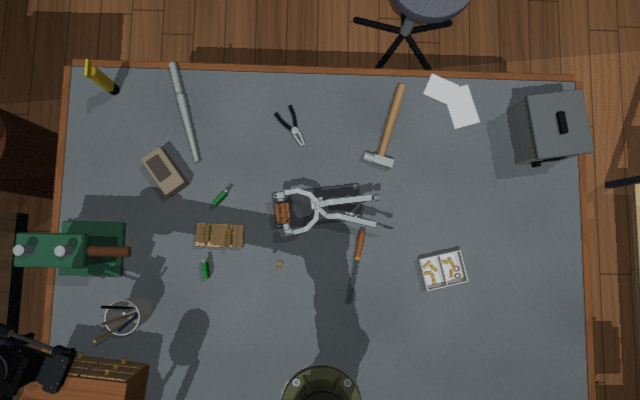

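View pics/side0.png

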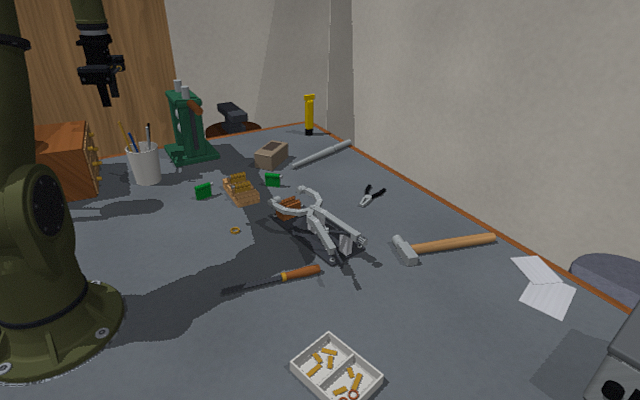

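```bash
python3 - <<'E'
from h import *
t=cv2.imread('pics/top0.png')[165:265,190:390]; s=cv2.imread('pics/side0.png')[160:270,215:375]
cv2.imwrite('pics/tc.png',cv2.resize(t,None,fx=4,fy=4,interpolation=cv2.INTER_CUBIC))
cv2.imwrite('pics/sc.png',cv2.resize(s,None,fx=5,fy=5,interpolation=cv2.INTER_CUBIC))
c=cam('top');W=cloud(c);hsv=cv2.cvtColor(c['frame'],cv2.COLOR_RGB2HSV)
# heights summary
H=W[...,2]
print('bench z',np.nanmedian(H[280:380,200:280]))
np.set_printoptions(linewidth=250)
print((H[218:252,192:248]*1000).round()[::2,::2])
def blob(name,m):
    n,l,st,ce=cv2.connectedComponentsWithStats(m.astype(np.uint8))
    for i in range(1,n):
        if st[i,4]>15: 
            p=W[l==i]; r=cv2.minAreaRect((p[:,:2]*1000).astype(np.float32)); print(name,st[i],ce[i],r)
roi=np.zeros(H.shape,bool); roi[215:255,185:250]=1
blob('rack>20mm',roi&(H>.02)&(H<.036))
blob('hinge>42',roi&(H>.042))
roi[:]=0; roi[175:250,265:390]=1
blob('clamp>58',roi&(H>.058))
blob('nest',roi&(hsv[...,0]<15)&(hsv[...,1]>110)&(H>.04)&(H<.058))
E
```

```text
bench z 0.00088695572967247
[[ 1.  0.  3.  3.  6. -1.  5.  2.  3. -1.  2.  0. -1. -0.  3.  1.  2.  3. -0. -2. -4. -3. -2. -3.  2.  5.  0. -1.]
 [ 1.  1.  1.  3.  3.  2. -3. -2.  1.  1.  5.  2. -1.  1.  4.  3. -5.  6.  1.  2. -2. -2.  1. -6.  1.  1.  3.  4.]
 [ 1.  1.  2.  2.  2. -0.  1.  1. -0. -1.  3.  1. -1. -3. -0.  2. -0. -4. -1.  1.  1.  2.  2. -2. -2. -0.  1. -2.]
 [-1. -0. -3. 31. 30. 28. 33. 34. 17. 13. 36. 30. 33. 30. 32. 30. 28. 30. 28.  0.  1.  4.  2. -4.  1. -1.  2.  4.]
 [ 3. -1. -1. 31. 35. 31. 31. 54. 53. 38. 30. 33. 32. 30. 33. 34. 27. 28. 29. 10. 14. 31. 32. 30. 35. 32. 19.  2.]
 [ 2.  2. 27. 33. 29. 27. 29. 56. 57. 37. 29. 31. 36. 31. 29. 32. 27. 28. 33. 15. 10. 29. 32. 36. 35. 31. 15. -1.]
 [ 3.  0. 33. 30. 33. 32. 30. 58. 53. 35. 21. 31. 29. 28. 29. 33. 33. 32. 54. 57. 33. 30. 32. 30. 38. 30. 15.  2.]
 [-1. -1. 28. 28. 32. 26. 30. 56. 53. 33. 29. 37. 33. 32. 30. 33. 32. 32. 59. 55. 36. 31. nan 29. 33. 31. 11. -0.]
 [-2.  3. 32. 30. 33. 34. 33. 56. 54. 33. 30. 28. 31. 32. 30. 27. 35. 31. 58. 52. 29. 31. 29. 28. 33. 32.  5. -2.]
 [-3.  2. 33. 34. 27. 30. 31. 55. 52.
[... 1454 characters left out ...]
5390625), (13.304638862609863, 43.767669677734375), 86.89879608154297)
hinge>42 [226 229   6  19  92] [228.7173913  237.60869565] ((456.0157165527344, 262.7954406738281), (48.8564453125, 13.737080574035645), 0.11521685123443604)
clamp>58 [ 276  188  114   48 1504] [329.43683511 209.38098404] ((540.517333984375, -16.358047485351562), (124.82298278808594, 297.27215576171875), 5.222275733947754)
nest [284 203   7  20  80] [287.0375 212.15  ] ((529.4071044921875, 106.16714477539062), (53.50465393066406, 11.389043807983398), 7.947152614593506)
nest [275 204   7  20  88] [278.10227273 213.52272727] ((525.828857421875, 130.74075317382812), (54.06705093383789, 12.174299240112305), 7.413745403289795)
```

View pics/tc.png

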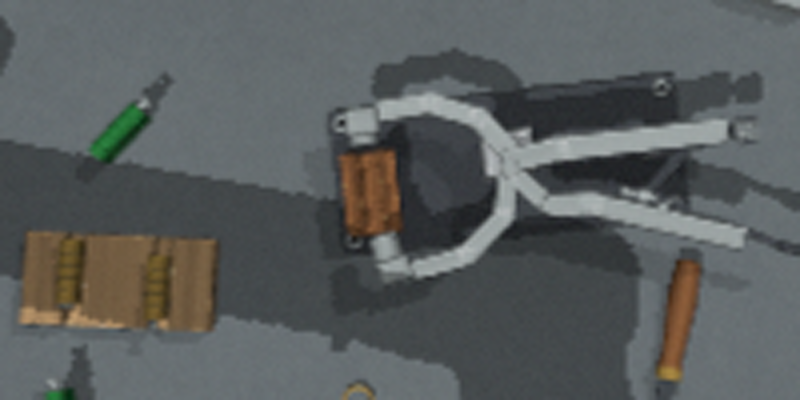

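View pics/sc.png

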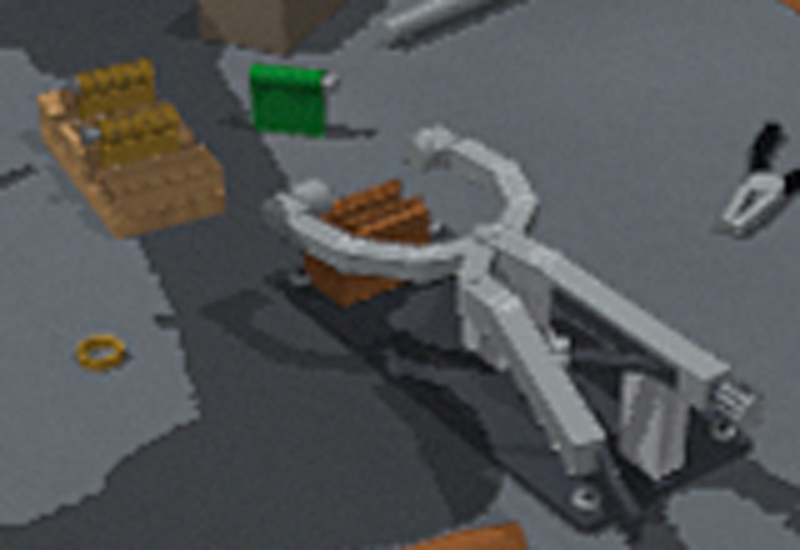

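```bash
python3 - <<'E'
from h import *
np.set_printoptions(linewidth=250)
O=np.array([.5403,.0243]);a=np.radians(8)
for n in('top','side'):
    cs=[cam(n) for _ in range(4)]
    c=cs[0]; c['z_map']=np.median([k['z_map'] for k in cs],0)
    W=cloud(c);H=W[...,2];hsv=cv2.cvtColor(c['frame'],cv2.COLOR_RGB2HSV).astype(int)
    R=np.array([[np.cos(a),-np.sin(a)],[np.sin(a),np.cos(a)]])
    L=(W[...,:2]-O)@R*1000
    x,y=L[...,0],L[...,1]
    top=(H>.072)&(H<.088)
    m=top&(y<-50)&(y>-165)&(x>-8)&(x<28)
    k=np.polyfit(y[m],x[m],1); print(n,'fixed: n',m.sum(),'slope deg',np.degrees(np.arctan(k[0])),'x@-103',np.polyval(k,-103),'z',np.median(H[m]),'width',np.percentile(x[m]-np.polyval(k,y[m]),[3,97]))
    mm=top&(x>-8)&(x<28)&(y<-40);print(' yend',np.percentile(y[mm],[0,1,2]))
    m=top&(y<-50)&(y>-165)&(x>-90)&(x<-12)
    k=np.polyfit(y[m],x[m],1);print(' moving: x@-107',np.polyval(k,-107),'slope',k[0],m.sum())
    b=(hsv[...,0]<14)&(hsv[...,1]>110)&(H>.044)&(H<.058)&(abs(y-95)<40)&(abs(x)<50)
    p=W[b][:,:2]*1000; r=cv2.minAreaRect(p.astype(np.float32));print(' nest',r,np.percentile(x[b],[1,99]),np.percentile(y[b],[1,99]),b.sum())
    for nm,yc in(('L',.322),('R',.263)):
        m=(abs(W[...,1]-yc)<.014)&(H>.044)&(H<.062)&(W[...,0]>.42)&(W[...,0]<.51)
        br=m&(hsv[...,1]>90)&(hsv[...,0]<35); g=m&(hsv[...,1]<70)
        print(nm,'brass x',np.nanpercentile(W[br][:,0]*1000,[1,99]),'y',np.median(W[br][:,1])*1000, np.percentile(W[br][:,1]*1000,[2,98]),'slope',np.polyfit(W[br][:,0],W[br][:,1],1)[0],'all x',np.percentile(W[m][:,0]*1000,[1,99]),'gray',g.sum(),np.median(W[g],0) if g.any() else '')
    if n=='side':
        cv2.imwrite('pics/h.png',cv2.resize(c['frame'][168:204,218:258,::-1],None,fx=15,fy=15,interpolation=cv2.INTER_NEAREST))
E
```

```text
top fixed: n 286 slope deg 0.40938249143028 x@-103 11.513450896585566 z 0.07899936994878029 width [-12.69110639   9.10960904]
 yend [-170.33350042 -169.34415402 -167.1458964 ]
 moving: x@-107 -41.83916862480056 slope 0.3570496441595567 308
 nest ((527.5552368164062, 118.57172393798828), (53.8666877746582, 36.64371871948242), 7.624220848083496) [-26.18997167  27.29908297] [ 77.14177598 113.22450455] 155
L brass x [449.18266765 489.8949987 ] y 321.1563934406255 [315.83513463 328.39767962] slope -0.013572636040938776 all x [446.54952678 489.88924043] gray 3 [0.44655794 0.32255986 0.05440426]
R brass x [439.66096105 480.30969795] y 261.49138310529804 [256.27336997 269.32285797] slope -0.024700206177737098 all x [431.61057016 480.30117838] gray 8 [0.43168286 0.2632387  0.05073853]
side fixed: n 337 slope deg 0.41949232773273604 x@-103 10.95703087339513 z 0.07869297522022317 width [-12.27220292  10.84201427]
 yend [-174.87647344 -173.7649445  -173.51213809]
 moving: x@-107 -41.679359663981025 slope 0.3691082292357937 326
 nest ((531.5933227539062, 115.32798767089844), (48.67994689941406, 35.74367904663086), 6.177112102508545) [-16.6492954   28.39439538] [ 73.44192843 108.5974379 ] 108
L brass x [449.73214224 493.15060485] y 315.4505549701336 [312.8214254  322.57469677] slope -0.005084023512036954 all x [447.40026136 493.10615341] gray 6 [0.44760493 0.31993172 0.05116666]
R brass x [438.53243873 483.55582631] y 255.8000906634826 [253.62752137 263.0297682 ] slope -0.02167864604269719 all x [432.05737498 483.44737501] gray 11 [0.43280236 0.26040409 0.05019911]
```

View pics/h.png

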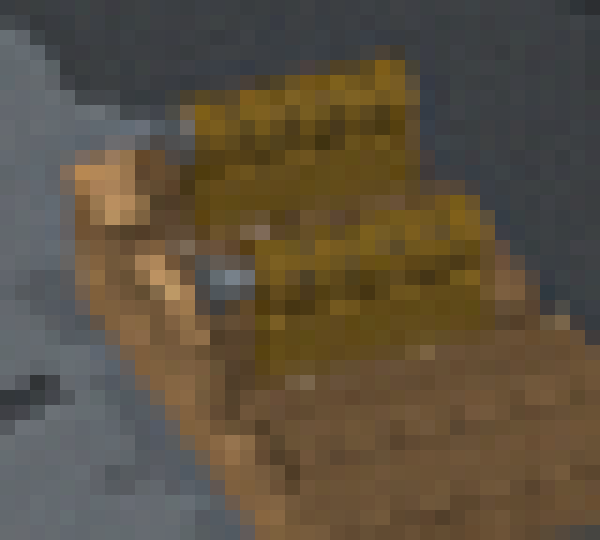

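The side view shows the right-hand (front) hinge (head at zoom pixel ~(230,280)) standing proud by about 8 mm. The left one's head (~(180,140)) sits flat, so it is the spare. The target hinge is at about (0.4615, 0.2627), and the clamp yaw is about 7.6°.

```bash
cat >> h.py <<'E'
from scipy.spatial.transform import Rotation as Ro
def go(p,yaw):
    s=env.get_obs(); R=Ro.from_euler('xyz',s['tool_rot'],degrees=True); T=Ro.from_euler('xyz',[180,0,yaw],degrees=True)
    d=np.array(p)-s['tool_pos']; rv=(R.inv()*T).as_rotvec()/np.pi
    print('units old axes',(R.inv().apply(d)/.08).round(3),'new axes',(T.inv().apply(d)/.08).round(3),'turn',rv.round(4),'dist mm',np.linalg.norm(d)*1000)
E
python3 - <<'E'
from h import *
c=dict(np.load('top0.npz'));W=cloud(c).reshape(-1,3);W=W[W[:,2]>.05]
a=np.array([.211,.614]);b=np.array([.4615,.2627]);u=(b-a)/np.linalg.norm(b-a)
r=W[:,:2]-a;s=r@u;d=r@[-u[1],u[0]]
for k in np.arange(0,.48,.03):
    m=(abs(d)<.1)&(abs(s-k)<.015); print(round(k,2),W[m][:,2].max().round(3) if m.any() else '',end='; ')
# fixed bar edges, ray-cast by brightness
O=np.array([.5415,.0245]);a=np.radians(7.6);R=np.array([[np.cos(a),-np.sin(a)],[np.sin(a),np.cos(a)]])
print()
for n in('top','side'):
    c=cam(n);g=cv2.cvtColor(c['frame'],cv2.COLOR_RGB2GRAY)
    for h,y0,lab in((.079,-70,''),(.079,-90,''),(.079,-110,''),(.079,-130,''),(.079,-150,'')):
        xs=np.arange(-80,35,2.);o=[]
        for x in xs:
            p=np.r_[O+R@[x/1000,y0/1000],h];q=c['K']@(c['R']@p+c['t']);o.append(cv2.getRectSubPix(g,(1,1),(float(q[0]/q[2]),float(q[1]/q[2])))[0,0])
        print(n,y0,list(map(int,o)))
go([.4615,.2627,.22],178.8)
E
```

```text
0.0 0.407; 0.03 0.433; 0.06 0.396; 0.09 0.339; 0.12 0.172; 0.15 0.18; 0.18 ; 0.21 0.221; 0.24 0.221; 0.27 ; 0.3 ; 0.33 ; 0.36 0.056; 0.39 0.06; 0.42 0.058; 0.45 0.06; 
top -70 [70, 69, 62, 57, 55, 56, 55, 54, 53, 53, 54, 53, 55, 61, 71, 87, 103, 108, 85, 88, 111, 147, 158, 162, 161, 161, 163, 134, 80, 69, 65, 63, 59, 47, 39, 34, 33, 34, 35, 36, 34, 43, 80, 132, 157, 163, 165, 164, 163, 165, 144, 90, 55, 43, 43, 43, 44, 44]
top -90 [93, 95, 95, 94, 94, 93, 94, 94, 95, 99, 104, 106, 107, 108, 108, 105, 98, 139, 156, 161, 160, 161, 161, 146, 101, 93, 122, 159, 158, 120, 86, 58, 41, 35, 33, 34, 33, 33, 35, 37, 44, 49, 76, 152, 162, 163, 162, 164, 163, 160, 147, 98, 73, 59, 50, 46, 45, 45]
top -110 [88, 84, 82, 78, 68, 69, 70, 70, 71, 94, 106, 106, 96, 133, 157, 161, 163, 161, 160, 156, 133, 102, 78, 71, 79, 82, 76, 53, 48, 47, 46, 43, 43, 42, 42, 56, 65, 66, 65, 66, 60, 56, 64, 134, 160, 165, 164, 163, 162, 157, 138, 91, 59, 45, 45, 46, 47, 48]
top -130 [104, 107, 107, 107, 108, 108, 108, 108, 103, 120, 140, 155, 159, 160, 160, 159, 146, 118, 87, 97, 105, 109, 109, 108, 91, 77, 71, 71, 7
[... 1185 characters left out ...]
, 105, 98, 100, 100, 100, 101]
side -130 [61, 61, 61, 63, 55, 62, 83, 102, 95, 95, 112, 147, 147, 145, 146, 146, 151, 145, 108, 58, 54, 62, 63, 56, 43, 36, 33, 31, 39, 70, 106, 131, 127, 101, 74, 57, 48, 51, 55, 50, 52, 68, 98, 129, 148, 150, 150, 150, 150, 150, 141, 120, 102, 96, 99, 99, 99, 99]
side -150 [52, 47, 58, 98, 97, 93, 99, 123, 147, 148, 150, 147, 147, 150, 128, 70, 43, 57, 63, 67, 94, 112, 118, 104, 97, 90, 89, 88, 92, 103, 116, 104, 98, 96, 93, 90, 90, 103, 106, 105, 105, 104, 105, 121, 134, 135, 132, 134, 136, 135, 136, 122, 97, 99, 99, 100, 101, 101]
units old axes [-4.389 -3.146  0.032] new axes [-3.221 -4.335  0.033] turn [ 0.      0.     -0.0986] dist mm 432.01470956817946
```

```bash
python3 -m creep '{"translation":[[0,0,-0.6],[0,0,-0.6],[-0.4,-0.54,0],[-0.4,-0.54,0],[-0.4,-0.54,0]],"turn":[[0,0,-0.0493],[0,0,-0.0493],[0,0,0],[0,0,0],[0,0,0]],"grip":[0.45,0.45,0.45,0.45,0.45]}' 20
python3 -m creep '{"translation":[[-0.4,-0.54,0],[-0.4,-0.54,0],[-0.4,-0.54,0],[-0.4,-0.54,0],[-0.4,-0.54,0.5]],"turn":[[0,0,0],[0,0,0],[0,0,0],[0,0,0],[0,0,0]],"grip":[0.45,0.45,0.45,0.45,0.45]}'
python3 - <<'E'
from h import *
go([.4615,.2627,.10],178.8); print(env.get_obs()['tool_pos'],env.get_obs()['qpos'])
O=np.array([.5415,.0245]);a=np.radians(7.6);R=np.array([[np.cos(a),-np.sin(a)],[np.sin(a),np.cos(a)]])
c=dict(np.load('top0.npz'));g=cv2.cvtColor(c['frame'],cv2.COLOR_RGB2GRAY)
def prof(h,pts):
    o=[]
    for x,y in pts:
        p=np.r_[O+R@[x/1000,y/1000],h];q=c['K']@(c['R']@p+c['t']);o.append(int(cv2.getRectSubPix(g,(1,1),(float(q[0]/q[2]),float(q[1]/q[2])))[0,0]))
    return o
for y in(90,95,100): print('pads z79',y,prof(.079,[(x,y) for x in range(-64,70,2)]))
for x in(-20,-10,0,10,20): print('nest z52',x,prof(.052,[(x,y) for y in range(70,122,2)]))
for x in(-46,-42,32,36): print('pady z79',x,prof(.079,[(x,y) for y in range(76,116,2)]))
E
```

```text
time_s: 1.27
tool_pos: [0.3053, 0.4818, 0.3188]
tool_rot: [180.0, 0.0, 178.8]
force: [0.5, 0.1, -0.8]
grip_width: 0.0452
grasp_force: 0.0
time_s: 1.9
tool_pos: [0.4604, 0.2661, 0.2841]
tool_rot: [179.7, 0.3, 178.8]
force: [1.4, 1.1, -0.8]
grip_width: 0.0392
grasp_force: 0.0
units old axes [-1.000e-03 -5.300e-02  2.301e+00] new axes [-0.015 -0.042  2.301] turn [ 0.0015  0.0019 -0.0002] dist mm 184.09867725777002
[0.46039577 0.26610212 0.28406393] [-43.40230302   2.05449112  10.86099575  95.18458006  -0.41543808
  82.36332213  56.26583705]
pads z79 90 [80, 98, 107, 108, 137, 155, 156, 120, 133, 149, 156, 157, 157, 158, 159, 160, 120, 87, 82, 82, 81, 84, 91, 89, 83, 81, 86, 82, 83, 86, 87, 87, 87, 88, 90, 89, 88, 87, 88, 81, 81, 85, 89, 79, 64, 48, 49, 81, 109, 117, 104, 124, 149, 157, 157, 157, 155, 153, 145, 116, 84, 98, 105, 107, 105, 105, 106]
pads z79 95 [72, 76, 79, 78, 81, 90, 113, 97, 101, 116, 116, 117, 122, 130, 134, 107, 81, 70, 89, 95, 96, 93, 86, 84, 83, 83, 91, 94, 97, 99, 97, 96, 95, 95, 94, 93, 91, 89, 83, 86, 93, 95, 99, 87, 64, 43, 48, 86, 142, 150, 131, 128, 152, 158,
[... 655 characters left out ...]
, 87, 90, 96, 86, 73, 61, 66, 75, 85, 94, 95, 84, 71, 65, 78]
nest z52 10 [45, 43, 42, 44, 75, 91, 94, 83, 78, 80, 86, 89, 94, 92, 81, 60, 59, 66, 73, 86, 95, 98, 79, 66, 67, 85]
nest z52 20 [41, 42, 40, 59, 88, 98, 94, 86, 78, 77, 81, 86, 88, 94, 89, 78, 73, 74, 77, 84, 90, 86, 76, 66, 67, 76]
pady z79 -46 [79, 93, 108, 119, 128, 139, 147, 149, 143, 128, 103, 84, 73, 74, 72, 72, 73, 71, 69, 68]
pady z79 -42 [51, 66, 96, 121, 140, 154, 159, 157, 149, 135, 100, 68, 48, 42, 46, 46, 46, 47, 50, 51]
pady z79 32 [36, 36, 42, 45, 49, 61, 86, 109, 129, 141, 142, 140, 130, 115, 90, 71, 59, 59, 59, 62]
pady z79 36 [40, 44, 55, 59, 60, 63, 86, 104, 118, 128, 134, 134, 132, 124, 98, 74, 62, 64, 66, 69]
```

```bash
python3 -m creep '{"translation":[[0,0,0.6],[0,0,0.6],[0,0,0.6],[0,0,0.5],[0,0,0]],"turn":[[0,0,0],[0,0,0],[0,0,0],[0,0,0],[0,0,0]],"grip":[0.45,0.45,0.45,0.45,0.45]}'
python3 - <<'E'
from h import *
go([.461,.2627,.035],178.8)
E
```

```text
time_s: 2.52
tool_pos: [0.4554, 0.2653, 0.0945]
tool_rot: [-179.8, -0.3, 178.8]
force: [0.3, -1.4, 1.2]
grip_width: 0.0394
grasp_force: 0.0
units old axes [-0.074 -0.028  0.743] new axes [-0.07  -0.031  0.744] turn [-0.0013 -0.0017 -0.    ] dist mm 59.804134915206276
```

```bash
python3 -m creep '{"translation":[[-0.07,-0.03,0.2],[0,0,0.25],[0,0,0]],"turn":[[0,0,0],[0,0,0],[0,0,0]],"grip":[0.45,0.45,0.45]}'
python3 - <<'E'
from h import *
go([.461,.2627,.035],178.8)
E
```

```text
time_s: 2.9
tool_pos: [0.4635, 0.264, 0.0612]
tool_rot: [-180.0, -0.0, 178.8]
force: [-0.6, -0.4, 0.4]
grip_width: 0.039
grasp_force: 0.0
units old axes [ 0.031 -0.017  0.328] new axes [ 0.031 -0.017  0.328] turn [-0.0001 -0.0001 -0.0001] dist mm 26.367923232590478
```

```bash
python3 -m creep '{"translation":[[0.03,-0.017,0.15],[0,0,0.18],[0,0,0],[0,0,0],[0,0,0]],"turn":[[0,0,0],[0,0,0],[0,0,0],[0,0,0],[0,0,0]],"grip":[0.45,0.45,0.45,0,0]}' 15
python3 -m creep '{"translation":[[0,0,0],[0,0,0]],"turn":[[0,0,0],[0,0,0]],"grip":[0,0]}'
python3 - <<'E'
from h import *
go([.461,.2627,.035],178.8)
c=cam('side'); cv2.imwrite('pics/g.png',cv2.resize(c['frame'][130:230,190:310,::-1],None,fx=5,fy=5,interpolation=cv2.INTER_CUBIC))
E
```

```text
time_s: 3.52
tool_pos: [0.4612, 0.2633, 0.0353]
tool_rot: [180.0, 0.0, 178.8]
force: [0.2, 0.2, 0.4]
grip_width: 0.0262
grasp_force: 0.0
time_s: 3.78
tool_pos: [0.4611, 0.2631, 0.0352]
tool_rot: [180.0, 0.0, 178.8]
force: [-0.2, -0.5, 1.2]
grip_width: 0.0135
grasp_force: 15.0
units old axes [ 0.001 -0.006  0.002] new axes [ 0.001 -0.006  0.002] turn [ 0.0001  0.0002 -0.    ] dist mm 0.49314522950705364
```

View pics/g.png

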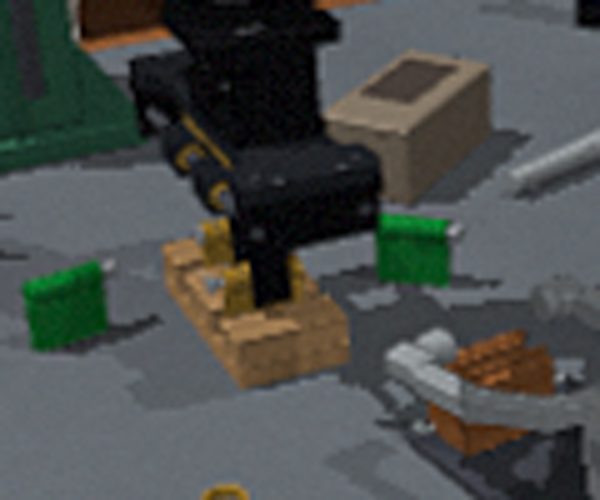

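```bash
python3 -m creep '{"translation":[[0,0,-0.3],[0,0,-0.5],[0,0,-0.5],[0,0,0]],"turn":[[0,0,0],[0,0,0],[0,0,-0.0489],[0,0,0]],"grip":[0,0,0,0]}' 25
python3 -m creep '{"translation":[[-0.16,-0.474,0],[-0.16,-0.474,0],[-0.16,-0.474,0],[-0.16,-0.474,0],[0,0,0]],"turn":[[0,0,0],[0,0,0],[0,0,0],[0,0,0],[0,0,0]],"grip":[0,0,0,0,0]}'
python3 - <<'E'
from h import *
go([.5318,.1195,.10],187.6)
E
```

```text
time_s: 4.32
tool_pos: [0.4629, 0.2643, 0.1422]
tool_rot: [179.8, 0.3, -172.4]
force: [0.5, 0.1, -2.2]
grip_width: 0.0137
grasp_force: 25.0
time_s: 4.95
tool_pos: [0.5321, 0.1148, 0.1375]
tool_rot: [-179.9, -0.1, -172.8]
force: [0.2, -0.5, -0.6]
grip_width: 0.0137
grasp_force: 25.0
units old axes [-0.004  0.06   0.468] new axes [-0.004  0.059  0.468] turn [-0.0008 -0.0005 -0.0025] dist mm 37.76272203890599
```

```bash
python3 -m creep '{"translation":[[0,0.059,0.2],[0,0,0.25],[0,0,0.2],[0,0,0],[0,0,0]],"turn":[[0,0,-0.0025],[0,0,0],[0,0,0],[0,0,0],[0,0,0]],"grip":[0,0,0,0,0]}' 25
python3 - <<'E'
from h import *
go([.5318,.1195,.0572],187.6)
c=cam('side'); A=cv2.resize(c['frame'][160:240,250:350,::-1],(500,400),interpolation=cv2.INTER_CUBIC)
cv2.imwrite('pics/n.png',A)
E
```

```text
time_s: 5.58
tool_pos: [0.5312, 0.1245, 0.087]
tool_rot: [180.0, 0.0, -171.9]
force: [0.4, -0.3, -0.3]
grip_width: 0.0135
grasp_force: 25.0
units old axes [ 0.002 -0.063  0.373] new axes [ 0.001 -0.063  0.373] turn [0.     0.0001 0.0027] dist mm 30.276478377034618
```

View pics/n.png

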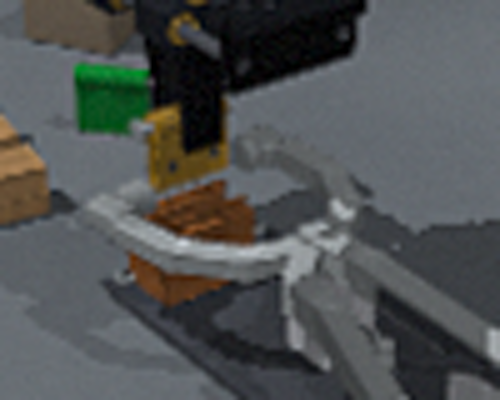

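```bash
python3 -m creep '{"translation":[[0,-0.063,0],[0,0,0],[0,0,0.1],[0,0,0.06],[0,0,0]],"turn":[[0,0,0.0027],[0,0,0],[0,0,0],[0,0,0],[0,0,0]],"grip":[0,0,0,0,0]}' 25
python3 -m creep '{"translation":[[0,0,0.05],[0,0,0.05],[0,0,0]],"turn":[[0,0,0],[0,0,0],[0,0,0]],"grip":[0,0,0]}'
python3 - <<'E'
from h import *
go([.5318,.1195,.0572],187.6)
E
```

```text
time_s: 6.25
tool_pos: [0.5311, 0.119, 0.0732]
tool_rot: [-180.0, -0.1, -172.4]
force: [0.0, -1.0, -1.6]
grip_width: 0.0137
grasp_force: 25.0
time_s: 6.62
tool_pos: [0.5314, 0.1191, 0.0656]
tool_rot: [-180.0, -0.0, -172.4]
force: [0.7, -0.4, -1.3]
grip_width: 0.0137
grasp_force: 25.0
units old axes [-0.006  0.005  0.105] new axes [-0.005  0.005  0.105] turn [-0.     -0.0002 -0.0002] dist mm 8.444023980404438
```

```bash
python3 -m creep '{"translation":[[0,0,0.06],[0,0,0.03],[0,0,0]],"turn":[[0,0,0],[0,0,0],[0,0,0]],"grip":[0,0,0]}'
python3 -m creep '{"translation":[[0,0,0.02],[0,0,0],[0,0,0]],"turn":[[0,0,0],[0,0,0],[0,0,0]],"grip":[0,0,0]}'
```

```text
time_s: 7.0
tool_pos: [0.5316, 0.1191, 0.0586]
tool_rot: [-180.0, -0.0, -172.4]
force: [0.0, -0.4, -1.6]
grip_width: 0.0132
grasp_force: 25.0
time_s: 7.38
tool_pos: [0.5318, 0.1191, 0.0573]
tool_rot: [180.0, 0.0, -172.4]
force: [-0.2, -0.3, -0.9]
grip_width: 0.0136
grasp_force: 25.0
```

```bash
python3 -m creep '{"translation":[[0,0,0.01],[0,0,0],[0,0,0],[0,0,0],[0,0,0]],"turn":[[0,0,0],[0,0,0],[0,0,0],[0,0,0],[0,0,0]],"grip":[0,0,0.35,0.35,0.35]}'
python3 -m creep '{"translation":[[0,0,-0.2],[0,0,-0.5],[0,0,-0.5],[0,0,-0.5],[0,0,0]],"turn":[[0,0,0],[0,0,0],[0,0,0],[0,0,0],[0,0,0]],"grip":[0.35,0.35,0.35,0.35,0]}'
```

```text
time_s: 8.0
tool_pos: [0.5317, 0.1191, 0.0562]
tool_rot: [-180.0, -0.0, -172.4]
force: [0.4, 0.4, 0.2]
grip_width: 0.0289
grasp_force: 0.0
time_s: 8.62
tool_pos: [0.5343, 0.1196, 0.1975]
tool_rot: [179.9, 0.5, -172.4]
force: [-0.1, -0.5, 0.6]
grip_width: 0.0261
grasp_force: 0.0
```

```bash
python3 -m creep '{"translation":[[0.215,-0.488,0],[0.215,-0.488,0],[0.215,-0.488,0],[0.215,-0.488,0],[0.215,-0.488,0]],"turn":[[0,0,0],[0,0,0],[0,0,0],[0,0,0],[0,0,0]],"grip":[0,0,0,0,0]}' 30
python3 -m creep '{"translation":[[0,0,0.5],[0,0,0],[0,0,0]],"turn":[[0,0,0],[0,0,0],[0,0,0]],"grip":[0,0,0]}'
cat >> h.py <<'E'
O=np.array([.545,.025]);_a=np.radians(7.6);RC=np.array([[np.cos(_a),-np.sin(_a)],[np.sin(_a),np.cos(_a)]])
def cl(p): return RC.T@(np.array(p)[:2]-O)*1000
def wc(x,y,z): return np.r_[O+RC@[x/1000,y/1000],z]
def st():
    s=env.get_obs(); f=RC.T@s['force'][:2]; print('t',s['time_s'].__round__(2),'clamp xy',cl(s['tool_pos']).round(1),'z',s['tool_pos'][2].round(4),'F clamp',f.round(1),s['force'][2].round(1),'w',s['grip_width'].round(4))
E
python3 - <<'E'
from h import *
st(); go(wc(-84,-100,.062),187.6)
c=cam('top');s=cam('side')
A=cv2.resize(c['frame'][165:265,260:400,::-1],None,fx=4,fy=4,interpolation=cv2.INTER_CUBIC)
B=cv2.resize(s['frame'][160:220,250:390,::-1],(560,240),interpolation=cv2.INTER_CUBIC)[:190]
cv2.imwrite('pics/p.png',np.vstack([A,B]))
W=cloud(c);L=(W[...,:2]-O)@RC*1000
m=(abs(L[...,0])<45)&(abs(L[...,1]-95)<25)
hsv=cv2.cvtColor(c['frame'],cv2.COLOR_RGB2HSV)
b=m&(hsv[...,0]>16)&(hsv[...,0]<32)&(hsv[...,1]>110)
print('brass',b.sum(),np.percentile(L[b],[2,50,98],axis=0).round(1),np.percentile(W[b][:,2],[5,50,95]).round(3))
E
```

```text
time_s: 9.25
tool_pos: [0.4713, -0.087, 0.1923]
tool_rot: [180.0, -0.0, -172.4]
force: [0.4, 0.6, 0.1]
grip_width: 0.0002
grasp_force: 0.0
time_s: 9.62
tool_pos: [0.4726, -0.0852, 0.1532]
tool_rot: [-180.0, 0.0, -172.4]
force: [0.2, 0.4, -0.5]
grip_width: 0.0006
grasp_force: 0.0Traceback (most recent call last):
  File "<stdin>", line 2, in <module>
  File "h.py", line 20, in st
    s=env.get_obs(); f=RC.T@s['force'][:2]; print('t',s['time_s'].__round__(2),'clamp xy',cl(s['tool_pos']).round(1),'z',s['tool_pos'][2].round(4),'F clamp',f.round(1),s['force'][2].round(1),'w',s['grip_width'].round(4))
                                                                                                                                                                                                   ^^^^^^^^^^^^^^^^^^^^^
AttributeError: 'float' object has no attribute 'round'
```

```bash
sed -i "s/s\['grip_width'\].round(4)/round(float(s['grip_width']),4)/" h.py
python3 - <<'E'
from h import *
st(); go(wc(-84,-100,.062),187.6)
c=cam('top');s=cam('side')
A=cv2.resize(c['frame'][165:265,260:400,::-1],None,fx=4,fy=4,interpolation=cv2.INTER_CUBIC)
B=cv2.resize(s['frame'][160:220,250:390,::-1],(560,240),interpolation=cv2.INTER_CUBIC)[:190]
cv2.imwrite('pics/p.png',np.vstack([A,B]))
W=cloud(c);L=(W[...,:2]-O)@RC*1000
m=(abs(L[...,0])<45)&(abs(L[...,1]-95)<25)
hsv=cv2.cvtColor(c['frame'],cv2.COLOR_RGB2HSV)
b=m&(hsv[...,0]>16)&(hsv[...,0]<32)&(hsv[...,1]>110)
print('brass',b.sum(),np.percentile(L[b],[2,50,98],axis=0).round(1),np.percentile(W[b][:,2],[5,50,95]).round(3))
E
```

```text
t 9.62 clamp xy [-86.4 -99.7] z 0.1532 F clamp [0.3 0.4] -0.5 w 0.0006
units old axes [-0.029 -0.004  1.14 ] new axes [-0.029 -0.004  1.14 ] turn [-0.      0.0001  0.0001] dist mm 91.2364883178194
brass 93 [[-22.5  88.4]
 [ -1.3  95.7]
 [ 21.1 103.6]] [0.051 0.076 0.08 ]
```

View pics/p.png

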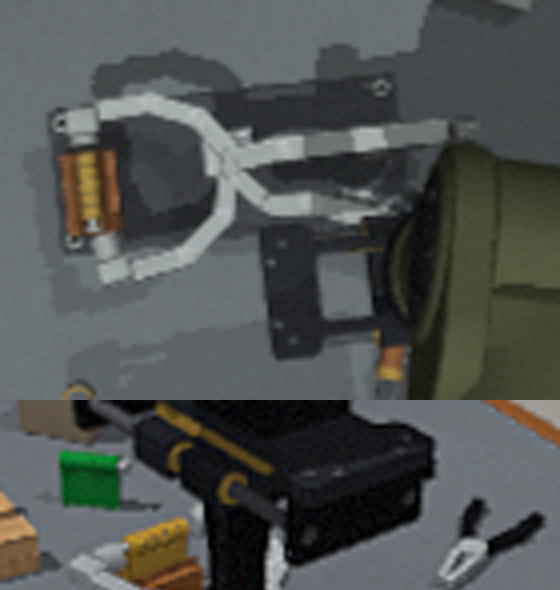

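Picture: the hinge stands in the slot with its knuckle at top-view pixel (88,190) of the crop, centred between the pads. Its grey head points to the moving pad, and the gripper is outside the moving handle.

```bash
python3 -m creep '{"translation":[[0,0,0.5],[0,0,0.5],[0,0,0.13],[0,0,0],[0,0,0]],"turn":[[0,0,0],[0,0,0],[0,0,0],[0,0,0],[0,0,0]],"grip":[0,0,0,0,0]}'
python3 -m creep '{"translation":[[-0.08,0,0],[0,0,0]],"turn":[[0,0,0],[0,0,0]],"grip":[0,0]}'
python3 -c "from h import *;st()"
python3 -m creep '{"translation":[[-0.05,0,0],[-0.05,0,0],[0,0,0]],"turn":[[0,0,0],[0,0,0],[0,0,0]],"grip":[0,0,0]}'
python3 -c "from h import *;st()"
```

```text
time_s: 10.35
tool_pos: [0.4738, -0.0857, 0.0638]
tool_rot: [-180.0, 0.2, -172.4]
force: [-0.3, -0.2, -0.3]
grip_width: 0.0002
grasp_force: 0.0
time_s: 10.6
tool_pos: [0.4798, -0.0847, 0.063]
tool_rot: [-180.0, 0.1, -172.4]
force: [-0.0, -0.2, 1.0]
grip_width: 0.0006
grasp_force: 0.0
t 10.6 clamp xy [ -79.1 -100.1] z 0.063 F clamp [-0.1 -0.1] 1.0 w 0.0006
time_s: 10.98
tool_pos: [0.4868, -0.0838, 0.062]
tool_rot: [-180.0, 0.0, -172.4]
force: [-0.5, 0.2, 0.3]
grip_width: 0.0005
grasp_force: 0.0
t 10.97 clamp xy [ -72.1 -100.1] z 0.062 F clamp [-0.5  0.3] 0.3 w 0.0005
```

```bash
for i in 1 2 3 4; do python3 -m creep '{"translation":[[-0.025,0,0],[-0.025,0,0],[0,0,0]],"turn":[[0,0,0],[0,0,0],[0,0,0]],"grip":[0,0,0]}' >/dev/null
python3 -c "from h import *;st()"; done
```

```text
t 11.35 clamp xy [ -68.5 -100.1] z 0.062 F clamp [ 0.6 -0.2] -0.2 w 0.0003
t 11.72 clamp xy [ -65.4 -100.1] z 0.0618 F clamp [-4.1  0. ] 2.8 w 0.0005
t 12.1 clamp xy [-61.3 -99.8] z 0.0618 F clamp [-5.3 -0.1] 3.3 w 0.0002
t 12.47 clamp xy [-60.2 -99.9] z 0.0615 F clamp [-11.4   0.7] 9.9 w 0.0007
```

```bash
python3 -m creep '{"translation":[[0.08,0,0],[0.04,0,0.03],[0,0,0.04],[0,0,0]],"turn":[[0,0,0],[0,0,0],[0,0,0],[0,0,0]],"grip":[0,0,0,0]}' >/dev/null
python3 -c "from h import *;st()"
for i in 1 2 3; do python3 -m creep '{"translation":[[-0.025,0,0],[-0.025,0,0],[0,0,0]],"turn":[[0,0,0],[0,0,0],[0,0,0]],"grip":[0,0,0]}' >/dev/null
python3 -c "from h import *;st()"; done
```

```text
t 12.97 clamp xy [-66.3 -99.8] z 0.056 F clamp [-3.8  1.6] 1.4 w 0.0006
t 13.35 clamp xy [-62.  -99.6] z 0.0561 F clamp [-4.1  2.3] 0.0 w 0.0003
t 13.72 clamp xy [-60.5 -99.6] z 0.0559 F clamp [-9.5  4. ] 5.4 w 0.0005
t 14.1 clamp xy [-57.4 -99.4] z 0.0559 F clamp [-12.5   3.9] 8.8 w 0.0007
```

```bash
for i in 1 2 3; do python3 -m creep '{"translation":[[-0.025,0,0],[-0.025,0,0],[0,0,0]],"turn":[[0,0,0],[0,0,0],[0,0,0]],"grip":[0,0,0]}' >/dev/null
python3 -c "from h import *;st()"; done
```

```text
t 14.47 clamp xy [-52.4 -99.2] z 0.056 F clamp [-10.6   4.6] 6.2 w 0.0003
t 14.85 clamp xy [-49.4 -99.2] z 0.056 F clamp [-11.7   4. ] 8.6 w 0.0005
t 15.22 clamp xy [-42.7 -99.4] z 0.0561 F clamp [-4.3  3.2] -0.2 w 0.0007
```

```bash
for i in 1 2 3; do python3 -m creep '{"translation":[[-0.018,0,0],[0,0,0]],"turn":[[0,0,0],[0,0,0]],"grip":[0,0]}' >/dev/null
python3 -c "from h import *;st()"; done
```

```text
t 15.47 clamp xy [ -40.  -100.2] z 0.0565 F clamp [-2.8  0.7] -0.1 w 0.0009
t 15.72 clamp xy [ -40.  -100.2] z 0.0564 F clamp [-5.5  2. ] 3.5 w 0.0007
t 15.97 clamp xy [ -39.9 -100.2] z 0.0564 F clamp [-9.6  1.2] 6.2 w 0.0002
```

```bash
python3 -m creep '{"translation":[[0.08,0,0],[0.08,0,0],[0.08,0,0],[0.1,0,0],[0,0,0]],"turn":[[0,0,0],[0,0,0],[0,0,0],[0,0,0],[0,0,0]],"grip":[0,0,0,0,0]}' >/dev/null
python3 - <<'E'
from h import *
st()
c=dict(cam('side'));g=cv2.cvtColor(c['frame'],cv2.COLOR_RGB2GRAY)
for cn in ('side','top'):
    c=cam(cn);W=cloud(c);L=(W[...,:2]-O)@RC*1000
    hsv=cv2.cvtColor(c['frame'],cv2.COLOR_RGB2HSV)
    top=(W[...,2]>.07)&(W[...,2]<.088)&(hsv[...,2]>120)&(hsv[...,1]<60)
    for y0 in(-60,-75,-90,-110,-130,-150,-160,-175,-185):
        m=top&(abs(L[...,1]-y0)<5)&(L[...,0]<35)&(L[...,0]>-95); print(cn,y0,np.sort(L[m][:,0]).round()[::2])
E
```

```text
t 16.6 clamp xy [ -65.4 -100.2] z 0.0565 F clamp [0.7 0.5] 0.6 w 0.0008
side -60 []
side -75 []
side -90 []
side -110 []
side -130 []
side -150 []
side -160 []
side -175 []
side -185 []
top -60 [-27. -27. -24. -22. -19. -16.  -8.   9.  11.  11.  13.  14.  16.]
top -75 [-25. -23. -20. -20. -18. -17. -12.  -9.  -8.   6.   7.   9.  10.  12.
  12.  15.  15.]
top -90 [ 8. 10. 11. 13. 13. 16. 16.]
top -110 [16.]
top -130 []
top -150 []
top -160 []
top -175 []
top -185 []
```

```bash
python3 -m creep '{"translation":[[0.2,0.1,-0.3],[0.2,0.4,-0.5],[0,0.5,-0.5],[0,0.5,-0.4],[0,0,0]],"turn":[[0,0,0],[0,0,0],[0,0,0],[0,0,0],[0,0,0]],"grip":[0,0,0,0,0]}' >/dev/null
python3 - <<'E'
from h import *
st()
for cn in ('side','top'):
    c=cam(cn);W=cloud(c);L=(W[...,:2]-O)@RC*1000
    hsv=cv2.cvtColor(c['frame'],cv2.COLOR_RGB2HSV)
    if cn=='side': cv2.imwrite('pics/l.png',cv2.resize(c['frame'][165:280,240:390,::-1],None,fx=5,fy=5,interpolation=cv2.INTER_CUBIC))
    top=(W[...,2]>.07)&(W[...,2]<.088)&(hsv[...,2]>100)&(hsv[...,1]<60)
    for y0 in(-60,-90,-110,-130,-150,-160):
        m=top&(abs(L[...,1]-y0)<4)&(L[...,0]<35)&(L[...,0]>-95); print(cn,y0,np.sort(L[m][:,0]).round()[::2])
    m=(W[...,2]>.05)&(W[...,2]<.09)&(L[...,1]<-170)&(L[...,1]>-215)&(abs(L[...,0]+40)<70)
    for l,z,h in list(zip(L[m],W[m][:,2],hsv[m]))[::4]: print(l.round(),round(float(z),3),h,end=' | ')
E
```

```text
t 17.38 clamp xy [-94.7  23.3] z 0.1953 F clamp [ 0.2 -1.2] -0.4 w 0.0004
side -60 [-31. -26.   3.   9.]
side -90 [-29. -28. -28. -28. -26. -25. -23. -13.   4.   7.  10.  19.]
side -110 [-18.   4.   5.   9.  12.]
side -130 [-17.   3.   9.  11.  13.  16.]
side -150 [-25. -20. -16. -14.   5.   8.  12.  15.]
side -160 []
[   9. -170.] 0.079 [113  12  85] | [   5. -172.] 0.079 [105  14  71] | [  14. -175.] 0.076 [99 19 92] | [  14. -172.] 0.072 [102  13  99] | [   6. -175.] 0.075 [102  13  95] | [   2. -173.] 0.073 [101  20 100] | [  14. -173.] 0.068 [108  14  94] | [   5. -173.] 0.069 [100  15 102] | [ -13. -170.] 0.073 [99 44 41] | [   3. -172.] 0.067 [110  10  77] | [ -16. -170.] 0.072 [108  41  31] | [ -16. -181.] 0.078 [109  33  61] | [  10. -171.] 0.06 [99 25 72] | [ -20. -182.] 0.079 [111  32  55] | [ -17. -172.] 0.068 [137  50  36] | [ -18. -184.] 0.076 [116  35  58] | [ -15. -192.] 0.079 [113  35  59] | [ -18. -184.] 0.074 [114  25  51] | [ -16. -193.] 0.078 [105  33  78] | [ -18. -184.] 0.071 [116  34  52] | [ -18. -195.] 0.078 [109  28  73] | [ -19. -183.] 0.068 [132  34  37] 
[... 208 characters left out ...]
  53] | [ -16. -200.] 0.07 [102  29  44] | [ -16. -200.] 0.067 [114  27  47] | top -60 [-24. -21. -19. -18.   3.   4.   6.   8.   9.  11.  14.]
top -90 [-27. -25. -24. -22. -20. -19. -17. -14. -13.   3.   5.   8.   8.  11.
  13.  16.]
top -110 [-27. -27. -24. -22. -21. -19. -16. -16.   3.   5.   6.   9.  11.  11.
  14.  16.]
top -130 [-27. -26. -24. -21. -21. -18. -16. -15.   4.   6.   6.   9.  12.  13.
  15.]
top -150 [-23. -15.  15.]
top -160 []
[  13. -170.] 0.079 [90 15 84] | [ -15. -172.] 0.078 [100  29  52] | [ -16. -182.] 0.081 [110  33  70] | [ -17. -194.] 0.078 [103  29  78] | [ -18. -177.] 0.079 [105  27  57] | [ -19. -189.] 0.074 [107  25  70] | [ -20. -178.] 0.072 [102  23  55] |
```

View pics/l.png

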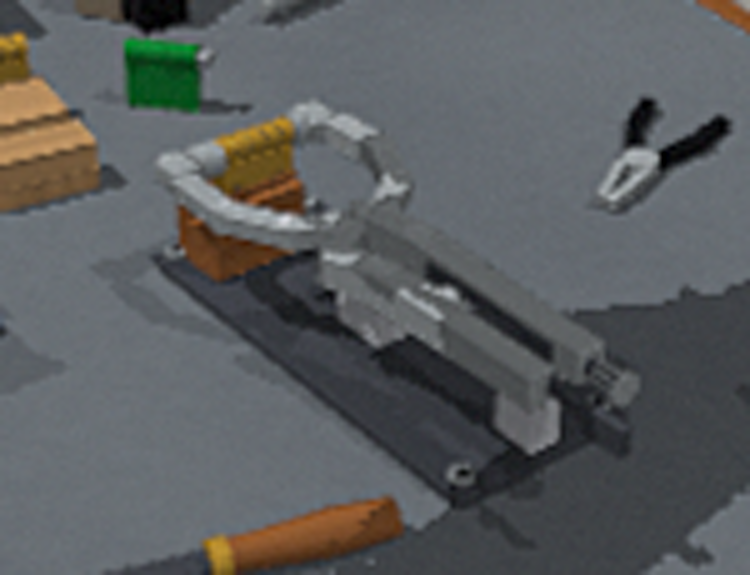

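```bash
python3 -m creep '{"translation":[[-0.08,-0.534,0],[-0.08,-0.534,0],[-0.08,-0.534,0],[-0.08,-0.534,0],[-0.08,-0.534,0]],"turn":[[0,0,0],[0,0,0],[0,0,0],[0,0,0],[0,0,0]],"grip":[0,0,0,0,0]}' >/dev/null
python3 -m creep '{"translation":[[0,0,0.5],[0,0,0.4],[0,0,0],[0,0,0]],"turn":[[0,0,0],[0,0,0],[0,0,0],[0,0,0]],"grip":[0,0,0,0]}' >/dev/null
python3 -c "from h import *;st();go(wc(-60,-190,.056),187.6)"
```

```text
t 18.6 clamp xy [ -65.  -194.8] z 0.121 F clamp [-0.3  0.2] -0.4 w 0.0002
units old axes [-0.063  0.061  0.812] new axes [-0.063  0.06   0.813] turn [-0.0002  0.0001 -0.0006] dist mm 65.37078335188752
```

```bash
python3 -m creep '{"translation":[[-0.06,0.04,0.4],[0,0,0.4],[0,0,0],[0,0,0]],"turn":[[0,0,0],[0,0,0],[0,0,0],[0,0,0]],"grip":[0,0,0,0]}' >/dev/null
python3 -c "from h import *;st()"
for i in 1 2 3; do python3 -m creep '{"translation":[[-0.05,0,0],[-0.05,0,0],[0,0,0]],"turn":[[0,0,0],[0,0,0],[0,0,0]],"grip":[0,0,0]}' >/dev/null
python3 -c "from h import *;st()"; done
```

```text
t 19.1 clamp xy [ -58.9 -191.4] z 0.0584 F clamp [1. 0.] -0.8 w 0.0007
t 19.48 clamp xy [ -51.4 -190.5] z 0.057 F clamp [0.5 0.3] -0.4 w 0.0
t 19.85 clamp xy [ -43.8 -190.5] z 0.0564 F clamp [-0.8 -0.2] -0.1 w 0.0007
t 20.23 clamp xy [ -35.7 -190.5] z 0.0565 F clamp [-0.2 -0.6] 0.1 w 0.0005
```

```bash
for i in 1 2 3 4; do python3 -m creep '{"translation":[[-0.025,0,0],[-0.025,0,0],[0,0,0]],"turn":[[0,0,0],[0,0,0],[0,0,0]],"grip":[0,0,0]}' >/dev/null
python3 -c "from h import *;st()"; done
```

```text
t 20.6 clamp xy [ -32.  -190.5] z 0.0565 F clamp [0.9 0.5] -0.5 w 0.0004
t 20.98 clamp xy [ -28.1 -190.6] z 0.0564 F clamp [-0.6 -0.4] -0.2 w 0.0004
t 21.35 clamp xy [ -24.3 -190.6] z 0.0564 F clamp [-0.4  0.6] 0.7 w 0.0004
t 21.73 clamp xy [ -20.7 -190.6] z 0.0563 F clamp [-3.6 -0.2] 1.1 w 0.0005
```

```bash
for i in 1 2 3; do python3 -m creep '{"translation":[[-0.025,0,0],[0,0,0]],"turn":[[0,0,0],[0,0,0]],"grip":[0,0]}' >/dev/null
python3 -c "from h import *;st()"; done
```

```text
t 21.98 clamp xy [ -17.9 -190.6] z 0.0564 F clamp [-2.8  0.4] 0.0 w 0.0006
t 22.23 clamp xy [ -17.  -190.7] z 0.0563 F clamp [-5.7 -0.5] 1.7 w 0.0004
t 22.48 clamp xy [ -15.4 -190.4] z 0.0562 F clamp [-6.4 -0.5] 3.5 w 0.0007
```

```bash
for i in 1 2 3; do python3 -m creep '{"translation":[[-0.025,0,0],[0,0,0]],"turn":[[0,0,0],[0,0,0]],"grip":[0,0]}' >/dev/null
python3 -c "from h import *;st()"; done
```

```text
t 22.73 clamp xy [ -13.6 -190.1] z 0.0561 F clamp [-7.2  1.2] 3.2 w 0.0004
t 22.98 clamp xy [ -11.7 -189.8] z 0.056 F clamp [-7.   0.9] 3.3 w 0.0005
t 23.23 clamp xy [  -9.8 -189.7] z 0.0559 F clamp [-7.   1.4] 3.4 w 0.0005
```

```bash
for i in 1 2; do python3 -m creep '{"translation":[[-0.02,0,0],[0,0,0]],"turn":[[0,0,0],[0,0,0]],"grip":[0,0]}' >/dev/null
python3 - <<'E'
from h import *
st()
c=cam('top');W=cloud(c);L=(W[...,:2]-O)@RC*1000;g=c['frame'].max(-1)
m=(abs(L[...,1]-90)<6)&(W[...,2]>.065)&(W[...,2]<.09)&(L[...,0]<-15)&(L[...,0]>-60)&(np.ptp(c['frame'].astype(int),axis=-1)<30)
print('moving pad x',np.sort(L[m][:,0]).round()[-6:])
E
done
```

```text
t 23.48 clamp xy [  -8.2 -189.5] z 0.0558 F clamp [-7.  1.] 2.6 w 0.0004
moving pad x [-23. -21. -21. -21. -21. -18.]
t 23.77 clamp xy [  -7.  -189.5] z 0.0557 F clamp [-7.6  1.8] 1.9 w 0.0008
moving pad x [-23. -21. -21. -21. -21. -18.]
```

```bash
for i in 1 2; do python3 -m creep '{"translation":[[-0.02,0,0],[0,0,0]],"turn":[[0,0,0],[0,0,0]],"grip":[0,0]}' >/dev/null
python3 - <<'E'
from h import *
st()
c=cam('top');W=cloud(c);L=(W[...,:2]-O)@RC*1000
m=(abs(L[...,1]-85)<12)&(W[...,2]>.065)&(W[...,2]<.09)&(L[...,0]<-15)&(L[...,0]>-75)&(np.ptp(c['frame'].astype(int),axis=-1)<30)
print('moving pad/jaw x',np.percentile(L[m][:,0],[5,25,50,75,95]).round(1))
E
done
```

```text
t 24.07 clamp xy [  -6.  -189.4] z 0.0556 F clamp [-8.5  1.4] 3.7 w 0.0005
moving pad/jaw x [-51.8 -46.7 -39.8 -29.3 -20.8]
t 24.38 clamp xy [  -5.1 -189.3] z 0.0554 F clamp [-10.3   2.5] 4.4 w 0.0008
moving pad/jaw x [-51.8 -46.6 -40.1 -30.2 -20.8]
```

```bash
python3 - <<'E'
from h import *
st()
def f(c,n):
    W=cloud(c);L=(W[...,:2]-O)@RC*1000
    m=(abs(L[...,1]-85)<12)&(W[...,2]>.065)&(W[...,2]<.09)&(L[...,0]<-15)&(L[...,0]>-75)&(np.ptp(c['frame'].astype(int),axis=-1)<30)
    print(n,'jaw x',np.percentile(L[m][:,0],[5,25,50,75,95]).round(1))
    for y0 in(-60,-90,-110,-130):
        m=(W[...,2]>.07)&(W[...,2]<.088)&(np.ptp(c['frame'].astype(int),axis=-1)<30)&(c['frame'].max(-1)>60)&(abs(L[...,1]-y0)<4)&(L[...,0]<-8)&(L[...,0]>-95); print(y0,m.sum(),np.percentile(L[m][:,0],[5,50,95]).round() if m.any() else '')
f(dict(np.load('top0.npz')),'start'); f(cam('top'),'now'); f(cam('side'),'side now'); f(dict(np.load('side0.npz')),'side start')
E
```

```text
t 24.43 clamp xy [  -5.1 -189.3] z 0.0554 F clamp [-10.1   2.4] 4.3 w 0.0006
start jaw x [-65.7 -59.7 -52.4 -44.2 -37.6]
-60 19 [-40. -33. -26.]
-90 29 [-51. -38. -25.]
-110 29 [-56. -46. -10.]
-130 20 [-64. -56. -48.]
now jaw x [-51.8 -47.1 -40.4 -31.1 -20.8]
-60 21 [-34. -26. -16.]
-90 16 [-33. -25. -18.]
-110 0 
-130 0 
side now jaw x [-50.5 -46.3 -34.8 -26.9 -19.6]
-60 21 [-32. -29. -21.]
-90 22 [-34. -30. -18.]
-110 21 [-35. -29. -20.]
-130 26 [-36. -31. -23.]
side start jaw x [-66.3 -63.1 -50.1 -42.3 -35.5]
-60 18 [-39. -31. -23.]
-90 30 [-49. -41. -26.]
-110 33 [-55. -43. -12.]
-130 25 [-64. -58. -49.]
```

The handle has moved about 5 mm outward, so the clamp has gone back over centre. I'm withdrawing now and letting it follow the finger.

```bash
for i in 1 2 3; do python3 -m creep '{"translation":[[0.08,0,0],[0.08,0,0],[0.08,0,0],[0.08,0,0],[0.08,0,0]],"turn":[[0,0,0],[0,0,0],[0,0,0],[0,0,0],[0,0,0]],"grip":[0,0,0,0,0]}' >/dev/null
python3 -c "from h import *;st()"; done
```

```text
t 25.15 clamp xy [ -33.  -190.2] z 0.0568 F clamp [-0.1 -0.2] 0.4 w 0.0003
t 25.77 clamp xy [ -66. -190.] z 0.0564 F clamp [-0.8  0.4] -0.3 w 0.0006
t 26.4 clamp xy [ -98.  -190.7] z 0.0565 F clamp [ 0.1 -0. ] -0.7 w 0.0004
```

```bash
python3 -m creep '{"translation":[[0.1,0,-0.3],[0,0.1,-0.5],[0,0.5,-0.5],[0,0.5,-0.4],[0,0.5,0]],"turn":[[0,0,0],[0,0,0],[0,0,0],[0,0,0],[0,0,0]],"grip":[0,0,0,0,0]}' >/dev/null
python3 -m creep '{"translation":[[0,0.5,0],[0,0.3,0],[0,0,0]],"turn":[[0,0,0],[0,0,0],[0,0,0]],"grip":[0,0,0]}' >/dev/null
python3 - <<'E'
from h import *
st()
def f(c,n):
    W=cloud(c);L=(W[...,:2]-O)@RC*1000;ac=np.ptp(c['frame'].astype(int),axis=-1)<30
    m=(abs(L[...,1]-85)<12)&(W[...,2]>.065)&(W[...,2]<.09)&(L[...,0]<-15)&(L[...,0]>-75)&ac
    print(n,'jaw x',np.percentile(L[m][:,0],[5,25,50,75,95]).round(1))
    for y0 in(-60,-90,-110,-130,-150):
        m=(W[...,2]>.07)&(W[...,2]<.088)&ac&(c['frame'].max(-1)>60)&(abs(L[...,1]-y0)<4)&(L[...,0]<-8)&(L[...,0]>-95); print(y0,m.sum(),np.percentile(L[m][:,0],[5,50,95]).round() if m.any() else '')
    hsv=cv2.cvtColor(c['frame'],cv2.COLOR_RGB2HSV)
    b=(abs(L[...,0])<45)&(abs(L[...,1]-95)<25)&(hsv[...,0]>16)&(hsv[...,0]<32)&(hsv[...,1]>110)
    print('brass',b.sum(),np.percentile(L[b],[2,50,98],axis=0).round(1).tolist())
c=cam('top');s=cam('side');f(c,'top');f(s,'side')
A=cv2.resize(c['frame'][175:255,265:395,::-1],(520,320),interpolation=cv2.INTER_CUBIC)
B=cv2.resize(s['frame'][170:240,255:385,::-1],(520,280),interpolation=cv2.INTER_CUBIC)
cv2.imwrite('pics/e.png',np.vstack([A,B]))
E
```

```text
t 27.4 clamp xy [-105.7    3. ] z 0.1925 F clamp [-0.7 -0. ] -0.4 w 0.0005
top jaw x [-64.  -58.2 -51.5 -43.3 -37.3]
-60 19 [-40. -32. -26.]
-90 20 [-41. -33. -24.]
-110 18 [-55. -46. -35.]
-130 24 [-64. -56. -48.]
-150 13 [-67. -61. -54.]
brass 93 [[-15.2, 90.0], [6.4, 97.2], [25.7, 105.5]]
side jaw x [-65.9 -62.5 -48.9 -40.2 -18.4]
-60 16 [-38. -33. -24.]
-90 32 [-50. -40. -26.]
-110 19 [-56. -51. -41.]
-130 22 [-64. -60. -48.]
-150 32 [-70. -64. -55.]
brass 167 [[-16.2, 86.4], [2.9, 89.9], [25.2, 98.9]]
```

```bash
python3 -m creep '{"translation":[[-0.338,0.288,0],[-0.338,0.288,0],[-0.338,0.288,0],[-0.338,0.288,0],[0,0,0.3]],"turn":[[0,0,0],[0,0,0],[0,0,0],[0,0,0],[0,0,0]],"grip":[0.35,0.35,0.35,0.35,0.35]}' 20 >/dev/null
python3 -m creep '{"translation":[[0,0,0.5],[0,0,0],[0,0,0]],"turn":[[0,0,0],[0,0,0],[0,0,0]],"grip":[0.35,0.35,0.35]}' >/dev/null
python3 -c "from h import *;st();go(wc(2.5,95,.0575),187.6)"
```

```text
t 28.5 clamp xy [ 3.5 92.6] z 0.1297 F clamp [0.1 0.3] 0.5 w 0.0303
units old axes [0.013 0.03  0.903] new axes [0.012 0.03  0.903] turn [-0.      0.0005 -0.0007] dist mm 72.27122576234602
```

```bash
python3 -m creep '{"translation":[[0.01,0.025,0.2],[0,0,0.2],[0,0,0],[0,0,0]],"turn":[[0,0,0],[0,0,0],[0,0,0],[0,0,0]],"grip":[0.35,0.35,0.35,0.35]}' 20 >/dev/null
python3 -c "from h import *;st();go(wc(2.5,95,.0575),187.6)"
```

```text
t 29.0 clamp xy [ 1.8 95.6] z 0.0965 F clamp [-0.6 -0. ] -0.9 w 0.0303
units old axes [-0.008 -0.007  0.487] new axes [-0.008 -0.007  0.487] turn [-0.      0.     -0.0002] dist mm 38.98144395698436
```

```bash
python3 -m creep '{"translation":[[0,-0.007,0.25],[0,0,0.23],[0,0,0],[0,0,0],[0,0,0]],"turn":[[0,0,0],[0,0,0],[0,0,0],[0,0,0],[0,0,0]],"grip":[0.35,0.35,0.35,0.35,0]}' 12 >/dev/null
python3 -m creep '{"translation":[[0,0,0],[0,0,0],[0,0,0]],"turn":[[0,0,0],[0,0,0],[0,0,0]],"grip":[0,0,0]}'
python3 -c "from h import *;st()"
python3 -m creep '{"translation":[[0.03,0,0],[0.03,0,0],[0.025,0,0],[0,0,0],[0,0,0]],"turn":[[0,0,0],[0,0,0],[0,0,0],[0,0,0],[0,0,0]],"grip":[0,0,0,0,0]}' >/dev/null
python3 -c "from h import *;st()"
```

```text
time_s: 30.0
tool_pos: [0.5345, 0.1196, 0.0585]
tool_rot: [180.0, 0.0, -172.4]
force: [-0.2, 1.0, 2.3]
grip_width: 0.0135
grasp_force: 12.0
t 30.0 clamp xy [ 2.1 95.1] z 0.0585 F clamp [-0.1  1. ] 2.3 w 0.0135
t 30.62 clamp xy [-4.7 95.1] z 0.0585 F clamp [ 0.5 -0.1] 5.8 w 0.0139
```

```bash
python3 -m creep '{"translation":[[0,0,0],[0,0,0],[0,0,0],[0,0,-0.2],[0,0,-0.4]],"turn":[[0,0,0],[0,0,0],[0,0,0],[0,0,0],[0,0,0]],"grip":[0.35,0.35,0.35,0.35,0.35]}' >/dev/null
python3 -m creep '{"translation":[[0,0,-0.5],[0,0,-0.5],[0.6,0,0],[0.6,0,0],[0.3,0,0]],"turn":[[0,0,0],[0,0,0],[0,0,0],[0,0,0],[0,0,0]],"grip":[0.35,0.35,0.35,0.35,0.35]}' >/dev/null
python3 -m creep '{"translation":[[0,-0.5,0],[0,-0.3,0],[0,0,0]],"turn":[[0,0,0],[0,0,0],[0,0,0]],"grip":[0.35,0.35,0.35]}' >/dev/null
python3 - <<'E'
from h import *
st()
c=cam('top');s=cam('side')
for n,k in(('top',c),('side',s)):
    W=cloud(k);L=(W[...,:2]-O)@RC*1000;hsv=cv2.cvtColor(k['frame'],cv2.COLOR_RGB2HSV)
    b=(abs(L[...,0])<45)&(abs(L[...,1]-95)<25)&(hsv[...,0]>16)&(hsv[...,0]<32)&(hsv[...,1]>110)
    print(n,'brass',b.sum(),np.percentile(L[b],[2,50,98],axis=0).round(1).tolist(),np.percentile(W[b][:,2],[5,95]).round(3))
    m=(abs(L[...,1]-95)<7)&(W[...,2]>.066)&(W[...,2]<.09)&(abs(L[...,0])<40)&(hsv[...,1]<70); print('gray x',np.sort(L[m][:,0]).round())
A=cv2.resize(c['frame'][195:245,265:315,::-1],(400,400),interpolation=cv2.INTER_CUBIC)
B=cv2.resize(s['frame'][170:220,255:305,::-1],(400,400),interpolation=cv2.INTER_CUBIC)
cv2.imwrite('pics/e2.png',np.hstack([A,B]))
E
```

```text
t 32.25 clamp xy [-124.9   29.6] z 0.1872 F clamp [0.3 0.6] 0.4 w 0.0303
top brass 94 [[-22.6, 88.7], [-1.6, 95.9], [26.2, 104.5]] [0.05 0.08]
gray x [-40. -40. -39. -37. -37. -26. -25. -25.  26.  27.  27.  28.  28.  28.
  28.  30.  31.  31.  31.  31.  32.  33.  33.  33.  34.  34.  34.  36.
  36.  37.  37.  38.  39.  39.  39.  40.  40.]
side brass 157 [[-22.4, 84.2], [-3.5, 88.0], [18.6, 95.4]] [0.051 0.077]
gray x [-36. -26. -25. -25. -24. -24. -23. -21.  28.  28.  28.  29.  29.  29.
  30.  30.  30.  30.  30.  30.  31.  34.  34.  34.  38.  38.]
```

View pics/e2.png

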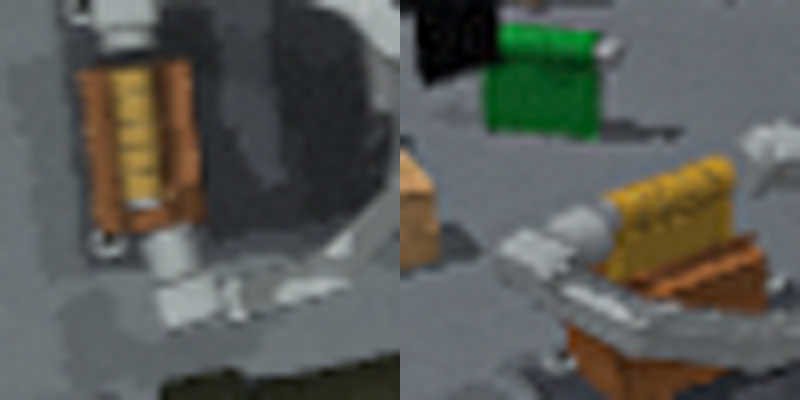

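The last view shows the head flat on the knuckle (gray sliver at (145,203)). There is a gap to both pads, the clamp is open and the gripper is clear.

```bash
python3 -c "
from cell import env
print(env.sign_off())"
```

```text
the job is handed in; nothing more can be done
None
```

The hinge pin is pressed home: the clamp locked by itself, the release lever opened it again, and the finished hinge stands in the nest clear of both pads. The job was handed in at about 32 s. The squeeze had pushed the hinge up to the fixed pad, so I slid it back about 7 mm first.

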